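# Lock the bottle in the crown-check clamp

### The arm

A 7-joint arm with a two-finger parallel gripper is mounted at the origin on the work surface. World frame = base frame: x ahead of the robot, y to its left, z up, the work surface at z = 0. Lengths are in m, angles in rad, forces in N, time in s.
With the tool pointing down it reaches from about 0.4 to 0.875 m from the base axis. Payload 19.3 kg.
Tool frame: the origin (TCP) lies midway between the tips of the shut fingers; the grasp point (between the pads) lies 19 mm behind it (r.grip_point_offset is the distance from the TCP to the grasp point, in m); z points along the fingers, y is the line along which they close (so a half turn about z gives the same grasp; the last joint's range is limited). The gripper opens to 85 mm and grips with 20 to 120 N. Pads are 22 mm wide; open, the fingers measure 114 mm over their backs; the gripper's body (76 mm by 85 mm) begins 54 mm behind the grasp point. The pads swing forward as they close: fully open they stand 13 mm farther back than shut.
Start: joints at [-1.231, 0.521, -0.036, 1.599, 0.021, 1.021, -0.113], TCP at [0.249, 0.573, 0.231] pointing down, gripper open.
Joint ranges: [-2.91, 2.91], [-0.3, 2.13], [-1.5, 1.42], [0.17, 2.43], [-1.26, 4.41], [0.16, 1.93], [-2.52, 2.52]. Speed limits (rad/s): [1.89, 1.89, 2.39, 2.39, 3.01, 3.01, 3.01].

### API

Orientations are given as a 3x3 rotation matrix whose columns are the frame's x, y, z axes.
In Python, from rig import r gives the robot as it stands.
- The arm moves only by the tool play_rows, never from a script. Its argument "commands" is text: rows parted by semicolons, each of 6 numbers parted by spaces: the shift along the tool's x, y, z scaled (see below), then the turn, a rotation vector about the tool's x, y, z scaled (see below). In form: dx dy dz rx ry rz; .... A call has 1 to 10 rows; each row is the pose to reach, as a shift and turn from the pose commanded when the call began, along the tool's axes at that moment; what a row does not reach only later rows make up. The controller multiplies each number of a shift by 600 mm and each number of a turn by 1.5 rad. A row lasts 1/10 s, in which the tool goes at most 50 mm and 8.59 degrees, less where a joint would pass 70% of its speed; a pose out of reach is approached as far as the arm can. A call with a number of a shift or a turn outside -1 to 1 is refused whole. A call with a gripper value outside its range is refused whole. "fingers" is the closure, from -1 (fully open) to 1 (shut), set as the call begins (left out, the last holds). The fingers move at their own pace and stop on an object; "newtons" is the grip in N (left out, the last holds). Time passes only in rows, so rows that repeat a pose let the fingers close. It gives the time, the measured TCP pose, the force, the opening and the grip force at its end, in the units of the state.
- r.get_obs(): the state, without advancing time (a new reading comes with each control period).
- r.snapshot(name): name is "side" or "top"; returns the picture (400x640x3 uint8, red, green, blue); there is no depth.
- r.camera_params(name): a dict with "fx", "fy", "cx", "cy" (pixels), "rvec" (rotation vector, rad) and "tvec" (3), from world to camera coordinates, as OpenCV has them. Camera axes: x right, y down, z forward; pixel columns grow to the right and rows downward; lengths in m; the calibration is good to about 2 mm. A picture is of the moment at which its call begins. camera_params takes no time and is no camera call.
- r.finish_job(): hands the job in; it is judged then, once.
The state is a dict: "time_s": time; "joint_pos": joint angles; "dq": joint speeds; "effort": joint torques, N m; "position": TCP position; "tool_rot": TCP orientation; "ft_force": force on the tool from outside, world axes, zero at the start; "torque": the same for the moment, N m; "width": finger opening in m; "gripper_force": force on a finger pad.
Only numpy, scipy, OpenCV 4.12 (cv2) and the standard library are available. Lean on these libraries where they do the work, as an engineer would, in place of code of your own. Each camera call takes 0.05 s, during which the arm holds its last target. There are 200 camera calls.

### The job

Clamp the bottle for its crown check: with the fingertips, push the ball-ended handle along the straight slot in the barrel as far as it goes, so that the pad shuts on the bottle, then push the ball over sideways and down to the very end of the locking leg of the slot and leave it there. Nothing is picked up: the clamp alone brings the bottle home, so do not push the bottle yourself, keep it standing, and leave the crown, the copper cap and the height gauge where they are.

Things in the scene. Friction and masses are not known exactly. Their poses are not given: they have to be found in the camera images.
- clamp: Bench clamp fixed to the table: painted iron base plate 385 x 130 mm, its top face 20 mm above the table. Origin on the table, 2 mm from under the plate's centre; local x is the clamping direction (from the handle towards the bottle), z up. Two iron collars 45 mm in diameter (top 98 mm above the table) hold its barrel at local x = -166 and -20 mm.
- barrel (a point): Middle of the steel barrel, on its axis (clamp's local x = -90, y = 0, z = 75 mm). The barrel is 38 mm in diameter, lies along local x from -180 to 0 mm, top 94 mm above the table. Its L-shaped slot, 13 mm wide, is a straight run along the top, then at its bottle end a leg that goes round the barrel to the local -y side.
- seat (a point): On the clamp's plate (local x = 112 mm, y = 0), under where the bottle's axis is when home in the fixed 90-degree vee, which is 100 mm tall.
- ball (a point): Centre of the black ball, 26 mm in diameter, on the end of the handle. The handle is a steel pin, 10 mm thick, that stands radially out of the slot; the ball's centre is 52 mm from the barrel's axis, so 127 mm above the table when the handle stands up. The bare pin shows for about 20 mm between barrel and ball.
- corner (a point): Where the ball's centre is when the handle stands up at the corner of the slot (fixed to the clamp, local x = -64 mm, y = 0, z = 127 mm).
- slot_end (a point): Where the ball's centre is when the handle lies at the end of the locking leg (fixed to the clamp, local x = -64 mm, y = -47 mm, z = 97 mm).
- bolt (a joint): How far bolt, handle and pad are pushed along local +x, m: 0 at the rear end of the slot, 0.061 at the corner (firm stop); starts at 0 to 0.022. It stays where it is left; pushing takes about 5 N, up to 11 N once the pad meets the bottle. The handle can turn into the leg only from about 0.0575 up; in the leg the bolt has up to 4 mm of play.
- handle (a joint): Turn of the handle about the barrel's axis, rad: 0 upright (all along the straight run, with a play of about 0.1), 1.13 at the end of the leg, leaning to local -y (a firm stop). It stays where it is left; turning it takes 1 to 3 N at the ball.
- pad: Round rubber pad, 40 mm in diameter, on the bottle end of the bolt, 75 mm above the table; origin in the middle of its face, local x towards the bottle. It sits on a spring (2 N preload, 500 N/m, 8 mm) and when locked presses the bottle into the vee with about 3 to 4 N.
- bottle: Olive glass bottle with a gold crown on it, 61 mm in diameter, 206 mm tall, about 0.3 kg, standing loose on the clamp's plate between pad and vee, up to 11 mm short of the vee. Origin at the centre of its underside.
- crown: Loose gold crown cap, 32 mm in diameter, 6 mm high, lying with its foil liner up on the table on the -y side of the clamp; origin under its centre. A bystander.
- vacuum_cap: Copper-coloured vacuum cap, 66 mm in diameter, 11 mm high, lying on the table on the -y side of the clamp; origin under its centre. A bystander.
- height_gauge: Grey steel height gauge, base 75 x 100 mm, 292 mm tall, standing on the table past the bottle end of the clamp; origin under the centre of its base. A bystander.
Things that resemble listed ones, but are neither listed nor needed, are in the scene too. Of the things that look like the bottle, the smallest one is meant.

How it is judged:
On the way:
1. the handle is pushed along the straight slot to the corner (value of joint bolt above 0.056 m), for 0.1 s.
At the end, for the whole second after the job is handed in: The handle is at the end of the locking leg (bolt at 0.056 m or more, handle turned 1.0 rad or more of 1.13), the pad presses the bottle (more than 1 N), and the bottle stands upright (within 0.06 rad), at rest and home in the vee (its axis within 4 mm of home along the clamp) (value of joint bolt above 0.056 m and value of joint handle above 1 rad and contact force between pad and bottle above 1 N and x of bottle in the frame of clamp above 0.108 m and angle between bottle's own z axis and vertical below 0.06 rad and linear speed of bottle below 0.02 m/s); the robot touches nothing.
It fails at once if the robot pushes the bottle itself (contact force between any of the fingers, the arm and bottle above 2 N).
It fails at once if the bottle is lifted or tipped over (height (world z) of bottle above 0.032 m or angle between bottle's own z axis and vertical above 0.25 rad).
It fails at once if the crown is picked up or moved (distance of crown from where it was at the start of the episode above 0.015 m).
It fails at once if the copper cap is picked up or moved (distance of vacuum_cap from where it was at the start of the episode above 0.015 m).
It fails at once if the height gauge is picked up or moved (distance of height_gauge from where it was at the start of the episode above 0.015 m).
It also fails if it takes over 45 s, if anything falls off the work surface, if the arm or the gripper's body presses on something with over 40 N, if the wrist force passes 120 N, or if a joint passes its speed limit or range.

## Working session

There is one attempt and no reset: what is moved stays moved. The work goes in short steps, Python scripts to look and compute and a tool call to move; the robot and the scene stay as the last step left them, time stands still between calls to the robot, and variables do not carry over. Pictures are saved under pics/ and viewed, at most 10 in all, crops included, and the job is handed in when it is done.

Besides the shell and the picture viewer there is one more tool, called as name(argument=value, ...), one argument or row to a line, values as JSON. play_rows: Moves the arm, as the interface text tells. Its arguments: {"type":"object","properties":{"commands":{"type":"string"},"fingers":{"type":"number"},"newtons":{"type":"number"}},"required":["commands"]}

```bash
ls; mkdir -p pics; cat > h.py <<'E'
import numpy as np, cv2
from rig import r
def cam(n):
    p=r.camera_params(n);R,_=cv2.Rodrigues(np.array(p["rvec"],float));t=np.array(p["tvec"],float).ravel()
    return p,R,t
def ray(n,u,v):
    p,R,t=cam(n);d=R.T@np.array([(u-p["cx"])/p["fx"],(v-p["cy"])/p["fy"],1.]);return -R.T@t,d
def onz(n,u,v,z):
    c,d=ray(n,u,v);return c+d*(z-c[2])/d[2]
def proj(n,P):
    p,R,t=cam(n);q=R@np.array(P,float)+t;return p["fx"]*q[0]/q[2]+p["cx"],p["fy"]*q[1]/q[2]+p["cy"]
def tri(u1,u2):
    c1,d1=ray("top",*u1);c2,d2=ray("side",*u2)
    s=np.linalg.lstsq(np.c_[d1,-d2],c2-c1,rcond=None)[0];a=c1+d1*s[0];b=c2+d2*s[1];return (a+b)/2,np.linalg.norm(a-b)
def save(n,f):
    im=r.snapshot(n);cv2.imwrite("pics/"+f,im[:,:,::-1]);return im
E
python3 - <<'E'
from h import *
a=save("top","top0.png");b=save("side","side0.png")
for n in("top","side"):print(n,ray(n,320,200))
E
```

```text
pics
top (array([0.46136617, 0.14076412, 0.87628659]), array([ 0.21536714,  0.01432703, -0.97659501]))
side (array([ 0.26752649, -0.38005779,  0.88352163]), array([ 0.36436744,  0.52313823, -0.77049309]))
```

View pics/top0.png

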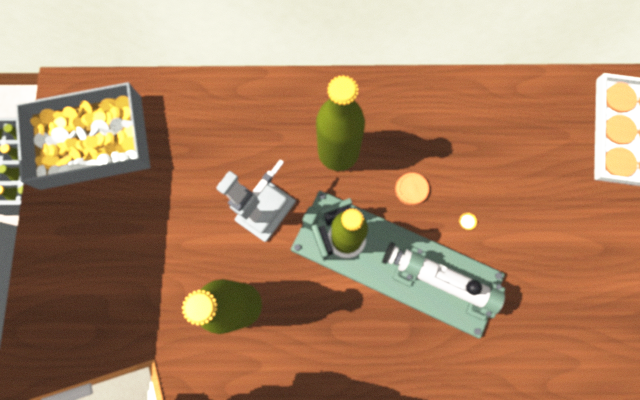

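View pics/side0.png

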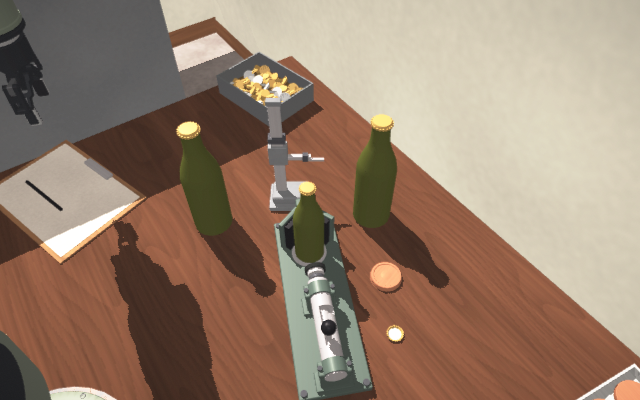

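Top view: the clamp runs from the handle at (475,287) to the vee at (330,230). There are three bottle-like things, with crowns at (343,90), (200,307) and (352,219). The one at (352,219) is the smallest and stands on the clamp plate, so it is the one meant. In the side view the ball is at (328,327). The copper cap is at (411,188) and the loose crown at (468,221) in the top view.

```bash
cat > m.py <<'E'
from h import *
def ball(n,im,c,w=25):
    g=im.max(2);m=np.zeros_like(g);x,y=c;m[y-w:y+w,x-w:x+w]=(g[y-w:y+w,x-w:x+w]<45)
    k,l,s,ce=cv2.connectedComponentsWithStats(m);i=min(range(1,k),key=lambda i:np.hypot(*(ce[i]-c))-(s[i][4]>40)*20)
    return ce[i],s[i]
E
python3 - <<'E'
from m import *
a=cv2.imread("pics/top0.png")[:,:,::-1];b=cv2.imread("pics/side0.png")[:,:,::-1]
bt,s1=ball("top",a,(475,287));bs,s2=ball("side",b,(328,327))
print(bt,s1,bs,s2,tri(bt,bs))
hsv=cv2.cvtColor(np.ascontiguousarray(a),cv2.COLOR_RGB2HSV)
m=cv2.inRange(hsv,(55,25,40),(100,140,200));m[:, :280]=0;m[:185]=0
m=cv2.morphologyEx(m,cv2.MORPH_OPEN,np.ones((3,3)))
cs,_=cv2.findContours(m,0,2);c=max(cs,key=cv2.contourArea);rect=cv2.minAreaRect(c);bx=cv2.boxPoints(rect);print(rect,bx)
P=np.array([onz("top",u,v,.02) for u,v in bx]);print(P.round(4))
print(np.linalg.norm(P-np.roll(P,1,0),axis=1),P.mean(0))
print("cap",onz("top",411,188,.011),"crown",onz("top",468,221,.006),"btl top",tri((352,219),(308,188)))
v=cv2.resize(a[180:345,285:515],None,fx=3.4,fy=3.4,interpolation=cv2.INTER_CUBIC)[:,:,::-1].copy()
cv2.imwrite("pics/crop.png",v)
E
```

```text
[477.63636364 286.45454545] [474 281   7  12  22] [328.95789474 329.32631579] [321 323  15  12  95] (array([ 0.47889931, -0.10242799,  0.13170983]), np.float64(0.0032645138940673047))
((401.6270751953125, 262.9552001953125), (215.64759826660156, 68.10124206542969), 25.58851432800293) [[289.6721  247.09647]
 [319.08536 185.67465]
 [513.58203 278.81393]
 [484.1688  340.23575]]
[[ 0.5592  0.2111  0.02  ]
 [ 0.6788  0.155   0.02  ]
 [ 0.4968 -0.2079  0.02  ]
 [ 0.3871 -0.1441  0.02  ]]
[0.39469376 0.13215429 0.40603192 0.12693083] [0.53050149 0.00352983 0.02      ]
cap [ 0.67515178 -0.02594598  0.011     ] crown [ 0.60931297 -0.13511415  0.006     ] btl top (array([0.57728341, 0.10329384, 0.223625  ]), np.float64(0.0016787154648473398))
```

View pics/crop.png

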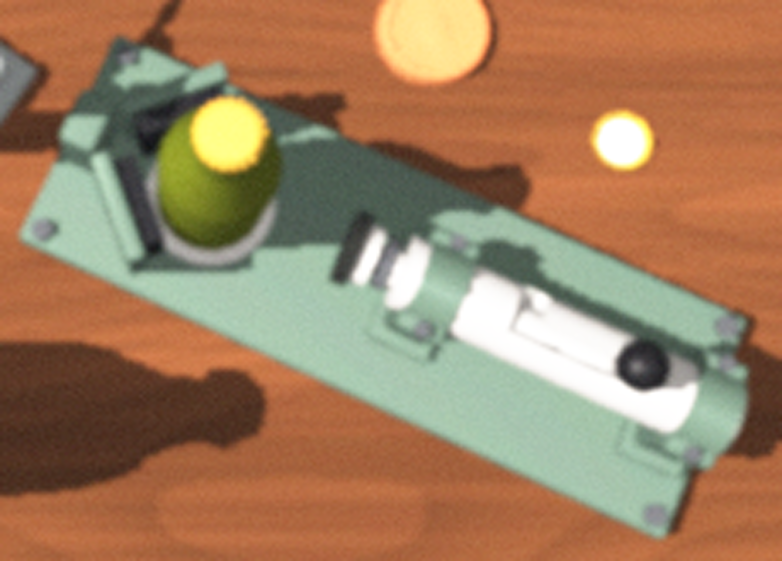

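The crop confirms it: the small bottle stands in the vee, and the plate corners are at (120,40), (750,318), (668,535) and (20,235) in crop pixels. The ball is at (643,363), and the slot leg opens toward the crown side.

```bash
python3 - <<'E'
from h import *
f=lambda u,v:(u/3.4+285,v/3.4+180)
P=np.array([onz("top",*f(*q),.02) for q in [(120,40),(750,318),(668,535),(20,235)]])
print(P.round(4),np.linalg.norm(P-np.roll(P,1,0),axis=1))
o=P.mean(0);x=(P[0]+P[3]-P[1]-P[2]);x[2]=0;x/=np.linalg.norm(x);y=np.array([-x[1],x[0],0])
print("o",o,"x",x,"yaw",np.arctan2(x[1],x[0]))
L=lambda a,b,c:np.array([o[0],o[1],0])+a*x+b*y+np.array([0,0,c])
B,e=tri(f(643,363),(328.5,328));print("ball",B,e,"local",(B-o)@x,(B-o)@y)
B2=onz("top",*f(643,363),.127);print(B2,"local",(B2-o)@x,(B2-o)@y)
for n,q in dict(corner=(-.064,0,.127),end=(-.064,-.047,.097),seat=(.112,0,.02)).items():print(n,L(*q),proj("top",L(*q)),proj("side",L(*q)))
s=r.get_obs();print(s["position"],s["tool_rot"],s["width"],s["time_s"])
E
```

```text
[[ 0.6666  0.1527  0.02  ]
 [ 0.5067 -0.1939  0.02  ]
 [ 0.3922 -0.1396  0.02  ]
 [ 0.5554  0.2088  0.02  ]] [0.12460501 0.38168057 0.12672421 0.38468361]
o [0.53021575 0.00701283 0.02      ] x [0.42153994 0.90680984 0.        ] yaw 1.1356534801942841
ball [ 0.47961172 -0.09835954  0.12784912] 0.0009810983592422231 local -0.11688432332215688 0.0014695705141139737
[ 0.48009083 -0.09881985  0.127     ] local -0.11709977338438093 0.0008410654304366934
corner [ 0.50323719 -0.051023    0.127     ] (np.float64(443.93439071334444), np.float64(272.6252413506105)) (np.float64(323.7949838407593), np.float64(299.4762815285196))
end [ 0.54585726 -0.07083537  0.097     ] (np.float64(449.5025930429889), np.float64(248.58570989810113)) (np.float64(349.86057534266337), np.float64(303.3323816530372))
seat [0.57742822 0.10857554 0.02      ] (np.float64(343.63621393939786), np.float64(237.15435362598234)) (np.float64(308.48787791427276), np.float64(249.9336422582938))
[0.24892395 0.57298552 0.23081414] [[-9.17200607e-01  3.98425585e-01 -3.16766262e-04]
 [ 3.98425705e-01  9.17200169e-01 -8.98860152e-04]
 [-6.75908130e-05 -9.50642898e-04 -9.99999546e-01]] 0.08563096225814955 0.1
```

play_rows(
  commands="0 0 -0.08 0 0 0;0 0 -0.16 0 0 0.017;0 0 -0.24 0 0 0.017;0 0 -0.31 0 0 0.017;0 0 -0.31 0 0 0.017;0 0 -0.31 0 0 0.017",
  fingers=1,
  newtons=40,
)

```text
time_s: 0.7
position: [0.249, 0.5733, 0.4176]
tool_rot: [[-0.907, 0.422, 0.0], [0.422, 0.907, 0.001], [0.0, 0.001, -1.0]]
ft_force: [-0.1, 0.5, 0.1]
width: 0.0002
gripper_force: 0.0
```

play_rows(
  commands="-0.06 -0.04 0 0 0 0;-0.12 -0.08 0 0 0 0;-0.18 -0.12 0 0 0 0;-0.24 -0.16 0 0 0 0;-0.3 -0.2 0 0 0 0;-0.36 -0.24 0 0 0 0;-0.42 -0.28 0 0 0 0;-0.48 -0.31 0 0 0 0;-0.54 -0.34 0 0 0 0;-0.54 -0.34 0 0 0 0",
)

```text
time_s: 1.7
position: [0.4592, 0.2467, 0.416]
tool_rot: [[-0.904, 0.428, -0.001], [0.428, 0.904, -0.003], [-0.001, -0.003, -1.0]]
ft_force: [-0.2, 0.4, 0.5]
width: 0.0001
gripper_force: 0.0
```

play_rows(
  commands="-0.03 -0.06 0 0 0 0;-0.06 -0.13 0 0 0 0;-0.09 -0.2 0 0 0 0;-0.12 -0.27 0 0 0 0;-0.155 -0.34 0 0 0 0;-0.19 -0.41 0 0 0 0;-0.22 -0.48 0 0 0 0;-0.25 -0.54 0 0 0 0;-0.275 -0.59 0 0 0 0;-0.275 -0.59 0 0 0 0",
)

```text
time_s: 2.7
position: [0.456, -0.1428, 0.4162]
tool_rot: [[-0.904, 0.427, -0.002], [0.427, 0.904, -0.001], [0.001, -0.002, -1.0]]
ft_force: [0.1, -0.1, -0.7]
width: -0.0002
gripper_force: 0.0
```

play_rows(
  commands="0 0 0.08 0 0 0;0 0 0.16 0 0 0;0 0 0.24 0 0 0;0 0 0.32 0 0 0;0 0 0.4 0 0 0;0 0 0.4 0 0 0;0 0 0.4 0 0 0",
)

```text
time_s: 3.4
position: [0.4567, -0.1388, 0.1777]
tool_rot: [[-0.907, 0.422, -0.002], [0.422, 0.907, -0.0], [0.002, -0.001, -1.0]]
ft_force: [-0.2, 0.3, 0.9]
width: -0.0001
gripper_force: 0.0
```

```bash
cat > q.py <<'E'
from h import *
import sys
o=np.array([.5302,.0070,0]);x=np.array([.4215,.9068,0]);y=np.array([-x[1],x[0],0])
def st():
    s=r.get_obs();p=np.array(s["position"]);print("local",((p-o)@x).round(4),((p-o)@y).round(4),p[2].round(4),"F",np.array(s["ft_force"]).round(1),s["time_s"])
    T=np.array(s["tool_rot"]);print(T.round(3).tolist())
def pic(k):
    a=r.snapshot("top")[190:345,380:520];b=r.snapshot("side")[240:395,260:400]
    z=lambda i:cv2.resize(i,(400,443),interpolation=cv2.INTER_CUBIC)
    cv2.imwrite(f"pics/{k}.png",np.hstack([z(a),z(b)])[:,:,::-1])
st();pic(sys.argv[1])
E
python3 q.py p1
```

```text
local -0.1632 0.0051 0.1777 F [-0.2  0.3  0.9] 3.4
[[-0.907, 0.422, -0.002], [0.422, 0.907, -0.0], [0.002, -0.001, -1.0]]
```

View pics/p1.png

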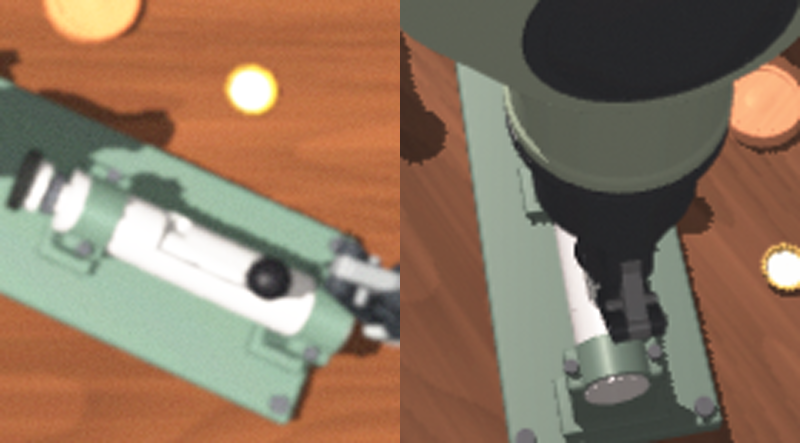

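The top crop shows the shut fingers at (365,290), right behind the ball at (268,278) along the slot. I'll lower, then push.

play_rows(
  commands="-0.008 0 0.03 0 0 0;-0.008 0 0.06 0 0 0;-0.008 0 0.09 0 0 0;-0.008 0 0.107 0 0 0;-0.008 0 0.107 0 0 0;-0.008 0 0.107 0 0 0",
)

```text
time_s: 4.1
position: [0.4621, -0.1411, 0.1143]
tool_rot: [[-0.907, 0.422, 0.001], [0.422, 0.907, -0.0], [-0.001, 0.001, -1.0]]
ft_force: [0.4, -0.2, 0.8]
width: -0.0001
gripper_force: 0.0
```

play_rows(
  commands="0 0.01 0 0 0 0;0 0.02 0 0 0 0;0 0.03 0 0 0 0;0 0.035 0 0 0 0;0 0.04 0 0 0 0;0 0.045 0 0 0 0;0 0.05 0 0 0 0;0 0.055 0 0 0 0;0 0.06 0 0 0 0;0 0.06 0 0 0 0",
)

```text
time_s: 5.1
position: [0.4767, -0.1084, 0.1132]
tool_rot: [[-0.907, 0.422, 0.0], [0.422, 0.907, -0.0], [-0.0, -0.0, -1.0]]
ft_force: [-0.7, -3.8, 2.1]
width: -0.0001
gripper_force: 1.4
```

```bash
python3 q.py p2
```

```text
local -0.1272 -0.0002 0.1132 F [-0.7 -3.8  2.1] 5.1
[[-0.907, 0.422, 0.0], [0.422, 0.907, -0.0], [-0.0, -0.0, -1.0]]
```

View pics/p2.png

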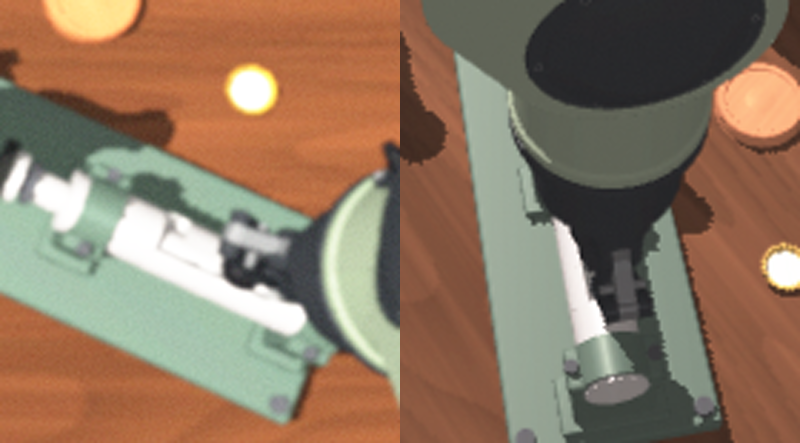

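The pad has advanced (the gap at top-left of the crop has closed) with about 4 N on the tool, so the ball is being pushed. I'll continue.

play_rows(
  commands="0 0.006 0 0 0 0;0 0.012 0 0 0 0;0 0.018 0 0 0 0;0 0.024 0 0 0 0;0 0.03 0 0 0 0;0 0.035 0 0 0 0;0 0.04 0 0 0 0;0 0.044 0 0 0 0;0 0.048 0 0 0 0;0 0.048 0 0 0 0",
)

```text
time_s: 6.2
position: [0.4889, -0.0823, 0.1131]
tool_rot: [[-0.907, 0.422, 0.0], [0.422, 0.907, -0.0], [-0.0, -0.0, -1.0]]
ft_force: [-0.6, -2.3, 2.1]
width: 0.0
gripper_force: 1.6
```

play_rows(
  commands="0 0.002 0 0 0 0;0 0.004 0 0 0 0;0 0.006 0 0 0 0;0 0.008 0 0 0 0;0 0.01 0 0 0 0;0 0.01 0 0 0 0",
)

```text
time_s: 6.8
position: [0.4911, -0.0773, 0.1131]
tool_rot: [[-0.907, 0.422, -0.0], [0.422, 0.907, -0.001], [0.0, -0.001, -1.0]]
ft_force: [-1.4, -6.1, 3.8]
width: -0.0002
gripper_force: 3.3
```

play_rows(
  commands="0 0.002 0 0 0 0;0 0.004 0 0 0 0;0 0.006 0 0 0 0;0 0.006 0 0 0 0",
)

```text
time_s: 7.2
position: [0.4926, -0.0742, 0.1131]
tool_rot: [[-0.906, 0.422, -0.0], [0.422, 0.906, -0.001], [0.0, -0.001, -1.0]]
ft_force: [-2.0, -7.8, 4.1]
width: 0.0001
gripper_force: 3.8
```

play_rows(
  commands="0 0.002 0 0 0 0;0 0.004 0 0 0 0;0 0.006 0 0 0 0;0 0.006 0 0 0 0",
)

```text
time_s: 7.6
position: [0.4931, -0.0728, 0.1131]
tool_rot: [[-0.906, 0.424, -0.002], [0.424, 0.906, -0.002], [0.0, -0.003, -1.0]]
ft_force: [-7.9, -19.1, 8.7]
width: 0.0001
gripper_force: 10.4
```

Firm stop reached at 20 N. Now I'll go over to the +y side of the ball.

play_rows(
  commands="0 -0.015 0 0 0 0;0 -0.02 0 0 0 0;0 -0.02 -0.05 0 0 0;0 -0.02 -0.1 0 0 0;0.04 0 -0.1 0 0 0;0.07 0.04 -0.1 0 0 0;0.07 0.04 -0.1 0 0 0;0.07 0.04 -0.1 0 0 0;0.07 0.04 -0.1 0 0 0",
)

```text
time_s: 8.5
position: [0.4666, -0.0312, 0.1731]
tool_rot: [[-0.907, 0.422, 0.0], [0.422, 0.907, -0.0], [-0.0, -0.0, -1.0]]
ft_force: [-0.2, 0.3, -0.5]
width: -0.0
gripper_force: 0.0
```

```bash
python3 q.py p3
```

```text
local -0.0614 0.0416 0.1731 F [-0.2  0.3 -0.5] 8.5
[[-0.907, 0.422, 0.0], [0.422, 0.907, -0.0], [-0.0, -0.0, -1.0]]
```

View pics/p3.png

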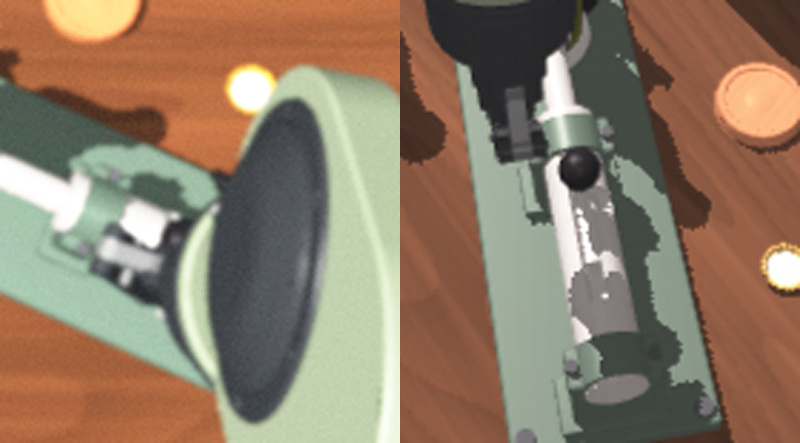

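The side crop shows the ball upright at the corner (578,168), with the fingers clear of it on the +y side. I'll lower and push sideways.

play_rows(
  commands="0 0 0.04 0 0 0;0 0 0.08 0 0 0;0 0 0.1 0 0 0;0 0 0.1 0 0 0;-0.01 0 0.1 0 0 0;-0.02 0 0.1 0 0 0;-0.03 0 0.1 0 0 0;-0.04 0 0.1 0 0 0;-0.05 0 0.1 0 0 0;-0.05 0 0.1 0 0 0",
)

```text
time_s: 9.6
position: [0.4944, -0.0438, 0.1132]
tool_rot: [[-0.907, 0.422, 0.001], [0.422, 0.907, -0.0], [-0.001, 0.0, -1.0]]
ft_force: [-0.1, -0.4, -0.1]
width: -0.0001
gripper_force: 0.0
```

play_rows(
  commands="-0.008 0 0 0 0 0;-0.016 0 0 0 0 0;-0.024 0 0 0 0 0;-0.03 0 0 0 0 0;-0.036 0 0 0 0 0;-0.042 0 0 0 0 0;-0.048 0 0 0 0 0;-0.05 0 0 0 0 0",
)

```text
time_s: 10.4
position: [0.5213, -0.0563, 0.1132]
tool_rot: [[-0.907, 0.422, 0.001], [0.422, 0.907, -0.0], [-0.001, 0.0, -1.0]]
ft_force: [-0.9, 0.8, -0.1]
width: -0.0003
gripper_force: 0.4
```

```bash
python3 q.py p4
```

```text
local -0.0612 -0.0186 0.1132 F [-0.9  0.8 -0.1] 10.4
[[-0.907, 0.422, 0.001], [0.422, 0.907, -0.0], [-0.001, 0.0, -1.0]]
```

View pics/p4.png

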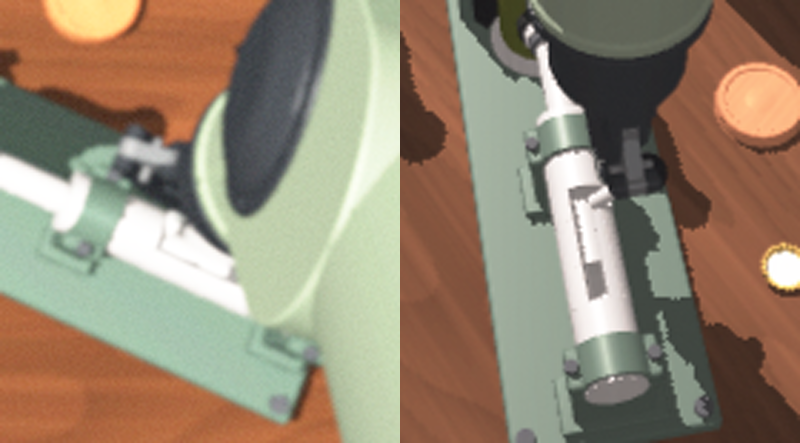

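The side crop shows the pin leaning over into the leg. Next I'll lift, go over the ball and press down.

play_rows(
  commands="0.005 0 -0.025 0 0 0;0.005 0 -0.05 0 0 0;-0.02 0 -0.05 0 0 0;-0.05 0 -0.05 0 0 0;-0.05 0 -0.05 0 0 0;-0.05 0 -0.04 0 0 0;-0.05 0 -0.03 0 0 0;-0.05 0 -0.02 0 0 0;-0.05 0 -0.012 0 0 0;-0.05 0 -0.006 0 0 0",
)

```text
time_s: 11.5
position: [0.5496, -0.0694, 0.117]
tool_rot: [[-0.907, 0.422, 0.004], [0.422, 0.907, -0.001], [-0.004, 0.001, -1.0]]
ft_force: [5.3, -2.2, 6.2]
width: 0.0001
gripper_force: 3.3
```

play_rows(
  commands="0 0 0.004 0 0 0;0 0 0.007 0 0 0;0 0 0.01 0 0 0;0 0 0.012 0 0 0;0 0 0.012 0 0 0",
)

```text
time_s: 12.0
position: [0.548, -0.0688, 0.1096]
tool_rot: [[-0.907, 0.422, 0.0], [0.422, 0.907, 0.0], [-0.0, 0.0, -1.0]]
ft_force: [0.5, -0.6, 8.2]
width: 0.0002
gripper_force: 4.1
```

play_rows(
  commands="0 0 0.002 0 0 0;0 0 0.004 0 0 0;0 0 0.006 0 0 0;0 0 0.006 0 0 0",
)

```text
time_s: 12.4
position: [0.5488, -0.069, 0.1079]
tool_rot: [[-0.907, 0.422, 0.002], [0.422, 0.907, 0.001], [-0.002, 0.001, -1.0]]
ft_force: [-9.5, 0.9, 44.3]
width: -0.0
gripper_force: 22.8
```

Firm stop at 44 N. I'll back off upward and take a look.

play_rows(
  commands="0 0 -0.02 0 0 0;0 0 -0.08 0 0 0;0 0 -0.16 0 0 0;0 0 -0.24 0 0 0;0 0 -0.32 0 0 0;0 -0.08 -0.36 0 0 0;0 -0.16 -0.36 0 0 0;0 -0.24 -0.36 0 0 0;0 -0.3 -0.36 0 0 0;0 -0.3 -0.36 0 0 0",
)

```text
time_s: 13.4
position: [0.4692, -0.2362, 0.3221]
tool_rot: [[-0.904, 0.428, -0.001], [0.428, 0.904, -0.001], [0.0, -0.001, -1.0]]
ft_force: [-0.2, 0.5, -0.9]
width: -0.0002
gripper_force: 0.0
```

```bash
python3 - <<'E'
from h import *
a=r.snapshot("top")[180:345,285:515];b=r.snapshot("side")[170:400,240:410]
cv2.imwrite("pics/f.png",np.hstack([cv2.resize(a,(460,330)),cv2.resize(b,(340,460))[:330] if 0 else cv2.resize(b,(244,330))])[:,:,::-1])
o=np.array([.5302,.0070,0]);x=np.array([.4215,.9068,0]);y=np.array([-x[1],x[0],0])
print("side slot_end pred in crop",[(np.array(proj("side",o+-.064*x-.047*y+[0,0,.097]))-[240,170])*330/230])
E
```

```text
side slot_end pred in crop [array([157.62233318, 191.31496931])]
```

View pics/f.png

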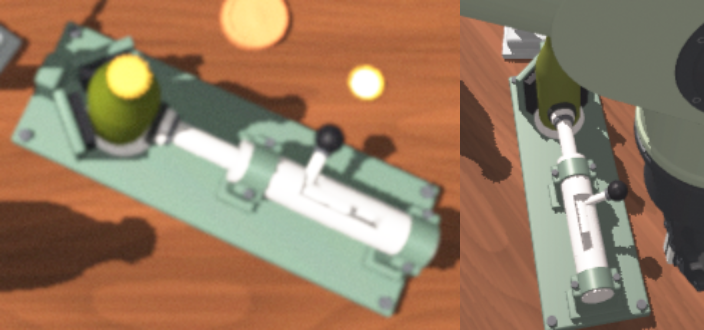

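The ball is at (450,249) in the top view, against a predicted slot end of (449.5,248.6). The side view agrees. The pad is on the bottle, which stands upright in the vee, and the crown and cap have not moved.

```bash
python3 -c "
from rig import r
print(r.finish_job())"
```

```text
the job is handed in; nothing more can be done
None
```

The job is handed in. The last images show the ball at the end of the locking leg and the pad on the bottle, which is upright in the vee with the crown and copper cap unmoved; the verdict was not reported back, and the height gauge was mostly outside that last view.

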